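# Discard two used tubes through the lever-operated lid

### The arm

A 6-joint arm with a two-finger parallel gripper is mounted at the origin on a cart in front of the work surface, level with it; the furniture and walls round the work are solid. World frame = base frame: x ahead of the robot, y to its left, z up, the work surface at z = 0. Lengths are in mm, angles in rad, forces in N, time in s.
With the tool pointing down it reaches from about 375 to 925 mm from the base axis. Payload 5.7 kg.
Tool frame: the origin (TCP) lies at the very end of the fingers, on their centre line; the grasp point (between the pads) lies 19 mm behind it; z points along the fingers, y is the direction in which the jaws open and shut (so a half turn about z gives the same grasp; the last joint's range is limited). The gripper opens to 85 mm and grips with 20 to 120 N. Pads are 22 mm wide; open, the fingers measure 114 mm over their backs; the gripper's body (76 mm by 85 mm) begins 54 mm behind the grasp point. The pads swing forward as they close: fully open they stand 13 mm farther back than shut.
Start: joints at [-1.335, 0.359, 1.51, -0, 1.272, -0.115], TCP at [206.173, -563.432, 231.267] pointing down, gripper open.
Joint ranges: [-2.97, 2.97], [-1.01, 2.36], [0.21, 2.38], [-0.96, 4.11], [0.2, 2.71], [-2.98, 2.98]. Speed limits (rad/s): [2.39, 2.39, 3.14, 3.14, 3.14, 3.14].

### API

Orientations are given as a unit quaternion [w, x, y, z].
In Python, from workcell import manip gives the robot as it stands. The module is installed in compiled form; this text tells all that it offers.
- The arm moves only by the tool move_arm, never from a script. Its arguments are lists of equal length, an entry for each row: "fingers": the gripper's target within -1 to 1 (shut at 1, half-way at 0, fully open at -1); "offset": the shift along the tool's x, y, z in mm, a list of three; "angular": the turn, a rotation vector about the tool's x, y, z in rad, a list of three. In form: {"fingers": [fingers, ...], "offset": [[dx, dy, dz], ...], "angular": [[wx, wy, wz], ...]}. A call has 1 to 10 rows; each row shifts and turns the commanded pose from where the row before left it, along the tool's axes as they then stand; what a row does not reach is not made up. A row lasts 1/12 s, in which the tool goes at most 41.7 mm and 7.16 degrees, less where a joint would pass 70% of its speed; a pose out of reach is approached as far as the arm can. A call with a gripper value outside its range is refused whole. The fingers move at their own pace and stop on an object; "force" is the grip in N (left out, the last holds). Time passes only in rows, so rows that do not move let the fingers close. It gives the time, the measured TCP pose, the force and the opening at its end, in the units of the state.
- manip.state(): the state, without advancing time (a new reading comes with each control period).
- manip.grab_frame(name): name is "side" or "top" or "wrist"; returns a dict with "frame" (480x640x3 uint8, blue, green, red), "K" (3x3 intrinsics, pixels), "extrinsics" (4x4, takes a point from world to camera coordinates). Camera axes: x right, y down, z forward; pixel columns grow to the right and rows downward; lengths in mm; the calibration is good to about 2 mm. A picture is of the moment at which its call begins. There is no depth.
- manip.hand_in(): hands the job in, once; it reports no verdict.
The state is a dict: "time": time; "joints": joint angles; "dq": joint speeds; "joint_torque": joint torques, N m; "eef_pos": TCP position; "tool_rot": TCP orientation; "wrist_force": force on the tool from outside, world axes, zero at the start; "moment": the same for the moment, N m; "grip_width": opening from 0.0 (shut) to 1.0 (fully open).
Only numpy, scipy, OpenCV 4.12 (cv2) and the standard library are available. Lean on these libraries where they do the work, as an engineer would, in place of code of your own. Each camera call takes 0.05 s, during which the arm holds its last target.

### The job

Clear the two used tubes from the ledge of the yellow discard box: push them over the ledge's far edge with your fingertips, so that they slide down the chute against the shut lid, then press the lever's black paddle all the way down and keep it there until both tubes have slid into the bin. Then let the paddle rise slowly under your fingers so that the heavy lid shuts without slamming, and move clear. Only push and press: do not grip the tubes or pick them up, do not touch the lid, and leave everything else on the bench alone.

Things in the scene. Friction and masses are not known exactly. Their poses are not given: they have to be found in the camera images.
- discard_box: Yellow discard box with steel ledge and chute, fixed on the bench. Origin at its underside, z = bench; +x points from the ledge (robot side) to the back, +y to its left. Bin inside, in its frame: x 5 to 146 mm, y -71 to 71 mm, floor at z 10 mm. A flat lid, top at z 107 mm, covers the bin; the lid's 26 mm front skirt closes the chute's lower end.
- ledge_edge (a point): Middle of the far edge of the level, smooth steel ledge, where the chute begins; in the box's frame x -70, y 0, z 125 mm. The ledge is 70 mm deep (x -141 to -70), 128 mm wide between side plates that stand 22 mm above it, and open to the robot's side without a lip. The point's axes are the box's.
- chute_foot (a point): Middle of the lower end of the chute, at the top of the bin's front wall; in the box's frame x 4, y 0, z 70 mm. The chute is smooth and falls at 37 degrees from the ledge's far edge to here; tubes slide down it and stop against the shut lid's skirt.
- lid_plate: The heavy grey metal lid (about 1.6 kg, varying by a quarter) with its front skirt, 156 x 158 mm. Origin at the middle of its front edge, in the box's frame x 0, y 0, z 104 mm when shut, about 45 mm higher with the lever fully down. Hinge line along y, 154 mm behind the box's origin. It falls shut by its own weight and takes the lever back up. Not to be touched.
- lever (a joint): Side lever on the box's right (-y) side. 0 at rest with its long end up, grows as the long end is pressed down, stop at 0.40, in rad. Its short end lifts the lid by an ear on its side. Pivot in the box's frame: x 25, y -95, z 102 mm, axis along y. Pressing takes about 4 to 8 N at the paddle.
- paddle_top (a point): Centre of the upper face of the black rubber paddle, 36 mm (along the lever) x 70 mm (across), at the lever's long end, 180 mm from the pivot; in the box's frame at rest x -148, y -126, z 153 mm, face tilted 11 degrees. It goes down by about 72 mm to the stop, moving less than 10 mm along x on the way.
- used_tube_1_mid (a point): Centre (half-way up, 8 mm above what it lies on) of the used sample tube with red cap that lies across the ledge nearer the chute: 88 mm long, body 12 mm and cap 16 mm thick, 11 g. The point's x axis runs along the tube to the cap.
- used_tube_2_mid (a point): The same for the second used tube, which lies across the ledge behind the first, nearer the robot.
- bench_tube: Another red-capped sample tube, lying on the bench at the left. Leave alone.
- red_cup: Specimen cup with red lid, 52 mm across, 59 mm tall, on the bench at the left; origin at its underside. Leave alone.
- white_cup: Specimen cup with white lid, 52 mm across, 59 mm tall, on the bench at the left. Leave alone.
- amber_bottle: Amber reagent bottle, 48 mm across, 95 mm tall, on the bench at the right. Leave alone.
- timer: White bench timer, 62 x 62 x 22 mm, on the bench at the right. Leave alone.

How it is judged:
By the outcome, as a careful person would: the job done as asked, in the order asked, and still so for the second after the job is handed in, with the robot touching nothing.
It also fails if it takes over 48 s, if anything falls off the work surface, if the arm or the gripper's body presses on something with over 40 N, if the wrist force passes 120 N, or if a joint passes its speed limit or range.

## Working session

There is one attempt and no reset: what is moved stays moved. The work goes in short steps, Python scripts to look and compute and a tool call to move; the robot and the scene stay as the last step left them, time stands still between calls to the robot, and variables do not carry over. Pictures are saved under pics/ and viewed, and the job is handed in when it is done.

Besides the shell and the picture viewer there is one more tool, called after ">>>" as name(argument=value, ...), one argument or row to a line, values as JSON. move_arm: Moves the arm, as the interface text tells. Its arguments: {"type":"object","properties":{"fingers":{"type":"array"},"offset":{"type":"array"},"angular":{"type":"array"},"force":{"type":"number"}},"required":["fingers","offset","angular"]}

```bash
mkdir -p pics; ls
python3 - <<'E'
from workcell import manip
import cv2,numpy as np
s=manip.state();print({k:np.round(v,3).tolist() for k,v in s.items()})
for n in["side","top","wrist"]:
    f=manip.grab_frame(n);cv2.imwrite(f"pics/{n}0.png",f["frame"]);print(n,np.round(f["K"],1).tolist(),np.round(f["extrinsics"],3).tolist())
E
```

```text
pics
{'time': 0.0, 'joints': [-1.335, 0.36, 1.511, 0.0, 1.273, -0.115], 'dq': [0.0, 0.001, 0.001, -0.002, 0.0, 0.0], 'joint_torque': [0.001, -52.761, -27.862, 0.0, 0.013, -0.0], 'eef_pos': [206.041, -562.795, 230.44], 'tool_rot': [-0.001, 0.985, 0.175, -0.0], 'wrist_force': [0.384, 0.546, 0.809], 'moment': [-0.067, -0.014, 0.031], 'grip_width': 1.0}
side [[602.4, 0.0, 318.6], [0.0, 602.4, 246.0], [0.0, 0.0, 1.0]] [[0.996, -0.086, -0.014, -597.08], [-0.058, -0.535, -0.843, 121.135], [0.065, 0.84, -0.538, 1698.143], [0.0, 0.0, 0.0, 1.0]]
top [[502.7, 0.0, 323.7], [0.0, 502.7, 237.6], [0.0, 0.0, 1.0]] [[-0.074, -0.997, -0.005, -6.968], [-0.977, 0.074, -0.2, 603.696], [0.2, -0.009, -0.98, 1041.82], [0.0, 0.0, 0.0, 1.0]]
wrist [[364.6, 0.0, 315.6], [0.0, 364.6, 238.0], [0.0, 0.0, 1.0]] [[0.344, -0.939, -0.003, -598.875], [-0.904, -0.332, 0.27, -36.96], [-0.255, -0.09, -0.963, 377.882], [0.0, 0.0, 0.0, 1.0]]
```

View pics/top0.png

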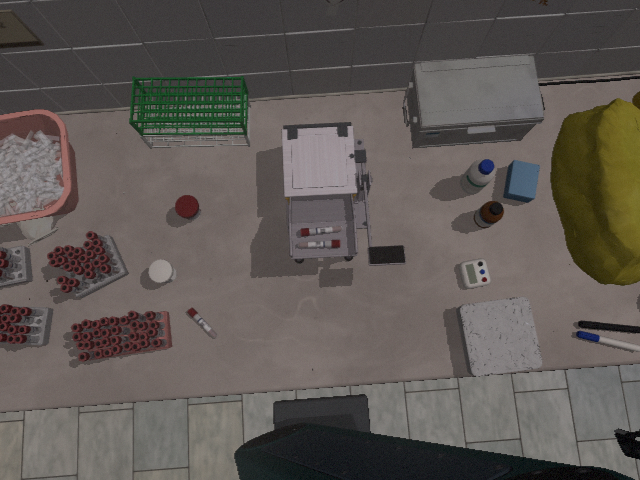

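View pics/side0.png

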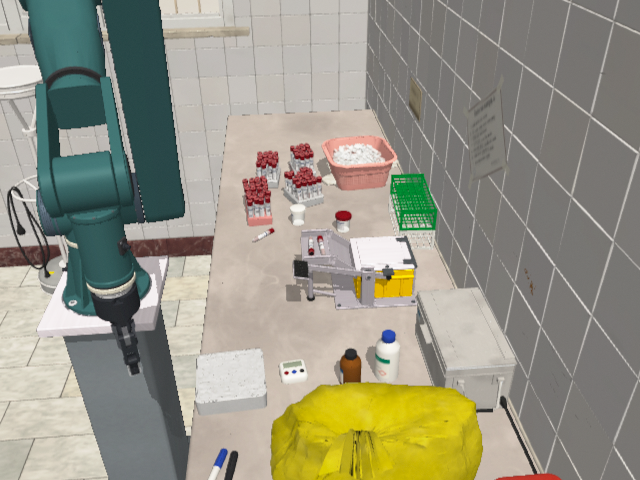

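Top view: the box is near the middle, with the lid around (320,160), tubes at (320,231) and (318,244), and the paddle at (387,255). I'll zoom in.

Run:
```python
import cv2
a=cv2.imread("pics/top0.png")[115:275,265:425];cv2.imwrite("pics/top0z.png",cv2.resize(a,(800,800),interpolation=cv2.INTER_CUBIC)[200:])
cv2.imwrite("pics/top0y.png",cv2.resize(a,(800,800),interpolation=cv2.INTER_CUBIC)[:480])
a=cv2.imread("pics/side0.png")[220:320,280:430];cv2.imwrite("pics/side0z.png",cv2.resize(a,None,fx=5,fy=5,interpolation=cv2.INTER_CUBIC))
```

```text
(no output)
```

View pics/top0z.png

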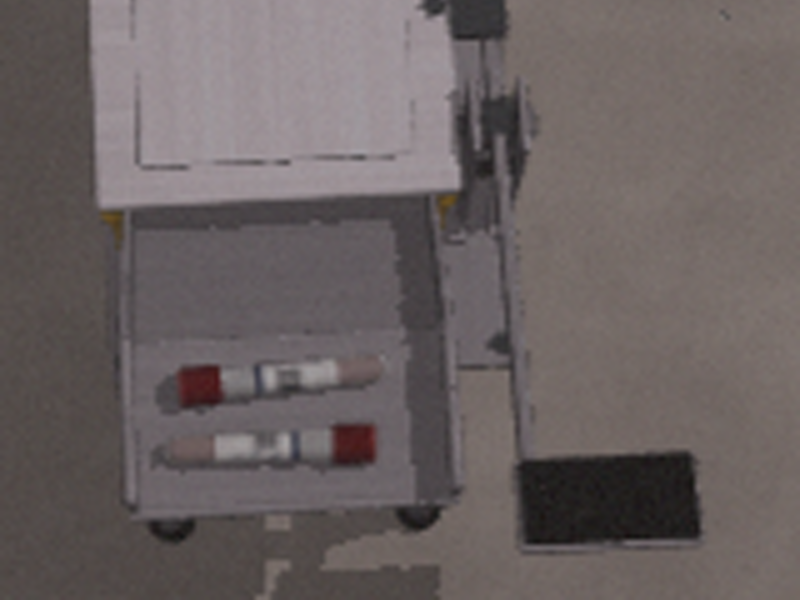

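View pics/top0y.png

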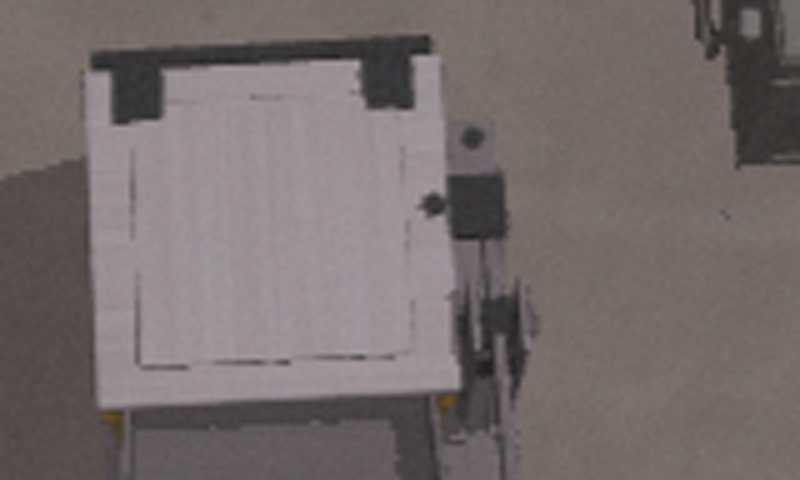

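View pics/side0z.png

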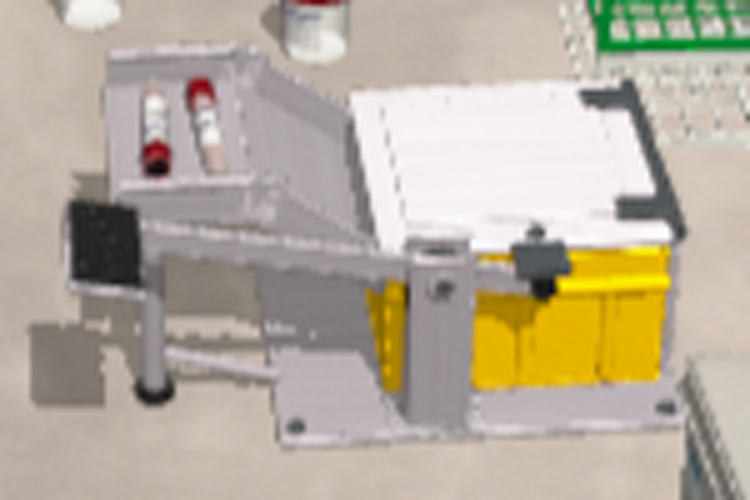

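```bash
cat > h.py <<'E'
import numpy as np,cv2
from workcell import manip
def ray(K,E,u,v):
    K=np.array(K);E=np.array(E);R=E[:3,:3];c=-R.T@E[:3,3];d=R.T@np.linalg.inv(K)@[u,v,1];return c,d
def atz(f,u,v,z):
    c,d=ray(f["K"],f["extrinsics"],u,v);return c+d*(z-c[2])/d[2]
def proj(f,p):
    E=np.array(f["extrinsics"]);q=E[:3,:3]@p+E[:3,3];q=np.array(f["K"])@q;return q[:2]/q[2]
E
python3 - <<'E'
from h import *
from scipy.optimize import least_squares
f=manip.grab_frame("top");g=manip.grab_frame("side")
t=lambda u,v:(f,265+u/5-.4,115+v/5-.4)
s=lambda u,v:(g,280+u/5-.4,220+v/5-.4)
# paddle corners: tilt 11deg, rest; x toward -x lower? slope: long end up => outward higher
c,sn=np.cos(np.radians(11)),np.sin(np.radians(11))
pad=lambda a,b:[-148-a*18*c,-126+b*35,153+a*18*sn]
obs=[(t(98,405),[0,79,107]),(t(461,388),[0,-79,107]),
(t(518,660),pad(-1,1)),(t(692,652),pad(-1,-1)),(t(702,740),pad(1,-1)),(t(520,744),pad(1,1)),
(s(352,90),[0,79,107]),(s(383,250),[0,-79,107]),(s(70,202),pad(1,1)),(s(137,208),pad(-1,1)),(s(140,290),pad(-1,-1)),(s(72,284),pad(1,-1))]
def w(p,m):
    C,S=np.cos(p[2]),np.sin(p[2]);return np.array([p[0]+C*m[0]-S*m[1],p[1]+S*m[0]+C*m[1],m[2]])
fun=lambda p:np.concatenate([proj(o[0],w(p,m))-o[1:] for o,m in obs])
r=least_squares(fun,[600,0,0],x_scale=[100,100,.1],loss="soft_l1");p=r.x
print(p,np.round(fun(p).reshape(-1,2),1).tolist())
inv=lambda q:(np.array([[np.cos(p[2]),np.sin(p[2])],[-np.sin(p[2]),np.cos(p[2])]])@(q[:2]-p[:2])).round(1).tolist()
for n,o,z in [("t1cap",t(180,587),133),("t1tail",t(382,568),133),("t2tail",t(168,650),133),("t2cap",t(375,643),133),("edgeL",t(130,545),125),("edgeR",t(408,533),125),("nearL",t(135,715),125),("nearR",t(450,703),125)]:
    q=atz(*o,z);print(n,q.round(1),inv(q))
for n,o,z in [("t1cap",s(200,82),133),("t1tail",s(218,168),133),("t2tail",s(152,85),133),("t2cap",s(156,170),133)]:
    q=atz(*o,z);print(n,q.round(1),inv(q))
print(w(p,[-70,0,125]),w(p,[-148,-126,153]))
E
```

```text
[ 6.90193994e+02 -5.12740038e+01 -2.22699851e-02] [[-0.9, -0.9], [0.2, -1.3], [0.3, 0.2], [0.3, -0.1], [0.3, -0.8], [1.4, 0.3], [-0.2, 0.0], [0.1, -0.3], [-1.2, -0.9], [-0.7, -0.5], [0.1, -1.0], [-0.8, -1.4]]
t1cap [602.   -4.9 133. ] [-89.2, 44.4]
t1tail [603.7 -88.2 133. ] [-85.7, -38.9]
t2tail [576.1   1.7 133. ] [-115.3, 50.4]
t2cap [572.6 -82.9 133. ] [-116.8, -34.2]
edgeL [623.1  14.9 125. ] [-68.6, 64.7]
edgeR [ 619.5 -100.6  125. ] [-69.6, -50.9]
nearL [551.6  17.2 125. ] [-140.1, 65.4]
nearR [ 546.9 -111.8  125. ] [-141.9, -63.7]
t1cap [604.2   3.6 133. ] [-87.2, 52.9]
t1tail [606. -84. 133.] [-83.4, -34.6]
t2tail [577.5   3.3 133. ] [-113.9, 52.1]
t2cap [573.2 -82.4 133. ] [-116.3, -33.8]
[620.2113515  -49.71523367 125.        ] [ 539.42490666 -173.94707472  153.        ]
```

>>> move_arm(
  fingers=[0, 0, 0, 0, 0],
  offset=[
    [0, 0, 0],
    [0, 0, 0],
    [0, 0, 0],
    [0, 0, 0],
    [0, 0, 0],
  ],
  angular=[
    [0, 0, 0.0935],
    [0, 0, 0.0935],
    [0, 0, 0.0935],
    [0, 0, 0.0935],
    [0, 0, 0],
  ],
)

```text
time: 0.67
eef_pos: [206.1, -563.3, 231.1]
tool_rot: [-0.0, 1.0, -0.013, -0.0]
wrist_force: [0.3, 0.1, -0.1]
grip_width: 0.5
```

```bash
cat >> h.py <<'E'
from scipy.spatial.transform import Rotation as Ro
B=np.array([690.2,-51.3]);YAW=-0.0223
def bw(m): C,S=np.cos(YAW),np.sin(YAW);return np.array([B[0]+C*m[0]-S*m[1],B[1]+S*m[0]+C*m[1],m[2]])
def wb(q): C,S=np.cos(YAW),np.sin(YAW);d=np.array(q[:2])-B;return np.array([C*d[0]+S*d[1],-S*d[0]+C*d[1],q[2]])
def rep(tgt=None):
    s=manip.state();q=np.array(s["tool_rot"]);R=Ro.from_quat([q[1],q[2],q[3],q[0]]).as_matrix()
    print("t",s["time"],"box",wb(s["eef_pos"]).round(1),"w",np.round(s["eef_pos"],1),"x",R[:,0].round(3),"z",R[:,2].round(3),"F",np.round(s["wrist_force"],1),"g",round(float(s["grip_width"]),3),"dqmax",np.abs(s["dq"]).max().round(2))
    if tgt is not None: print("tool d",(R.T@(bw(tgt)-s["eef_pos"])).round(1))
E
python3 - <<'E'
from h import *
rep([-152,8,200])
E
```

```text
t 0.6667 box [-472.5 -522.7  231.1] w [ 206.1 -563.3  231.1] x [ 1.    -0.026 -0.   ] z [-0.  0. -1.] F [ 0.3  0.1 -0.1] g 0.5 dqmax 0.16
tool d [ 318.3 -532.    31.3]
```

>>> move_arm(
  fingers=[0, 0, 0, 0, 0, 0, 0, 0, 0, 0],
  offset=[
    [10, -16, 0],
    [16, -27, 0],
    [16, -27, 0],
    [16, -27, 0],
    [16, -27, 0],
    [16, -27, 0],
    [16, -27, 0],
    [16, -27, 0],
    [16, -27, 0],
    [16, -27, 0],
  ],
  angular=[
    [0, 0, 0],
    [0, 0, 0],
    [0, 0, 0],
    [0, 0, 0],
    [0, 0, 0],
    [0, 0, 0],
    [0, 0, 0],
    [0, 0, 0],
    [0, 0, 0],
    [0, 0, 0],
  ],
)

```text
time: 1.5
eef_pos: [366.6, -305.7, 231.4]
tool_rot: [-0.0, 1.0, -0.01, 0.0]
wrist_force: [0.4, -0.1, -0.0]
grip_width: 0.502
```

>>> move_arm(
  fingers=[0, 0, 0, 0, 0, 0, 0, 0, 0, 0],
  offset=[
    [16, -27, 0],
    [16, -27, 0],
    [16, -27, 0],
    [16, -27, 0],
    [16, -27, 0],
    [16, -27, 0],
    [16, -27, 0],
    [16, -27, 0],
    [16, -27, 0],
    [10, -16, 0],
  ],
  angular=[
    [0, 0, 0],
    [0, 0, 0],
    [0, 0, 0],
    [0, 0, 0],
    [0, 0, 0],
    [0, 0, 0],
    [0, 0, 0],
    [0, 0, 0],
    [0, 0, 0],
    [0, 0, 0],
  ],
)

```text
time: 2.33
eef_pos: [526.8, -49.2, 231.4]
tool_rot: [-0.001, 1.0, -0.009, 0.0]
wrist_force: [-0.4, 0.4, 0.3]
grip_width: 0.499
```

Run:
```python
from h import *
rep([-155,8,150])
f=manip.grab_frame("side");cv2.imwrite("pics/side1z.png",cv2.resize(f["frame"][170:320,260:430],None,fx=4,fy=4,interpolation=cv2.INTER_CUBIC))
f=manip.grab_frame("wrist");cv2.imwrite("pics/wrist1.png",f["frame"])
```

```text
t 2.3333 box [-163.4   -1.6  231.4] w [526.8 -49.2 231.4] x [ 1.    -0.019  0.001] z [ 0.001  0.001 -1.   ] F [-0.4  0.4  0.3] g 0.499 dqmax 0.39
tool d [ 8.4 -9.4 81.4]
```

View pics/side1z.png

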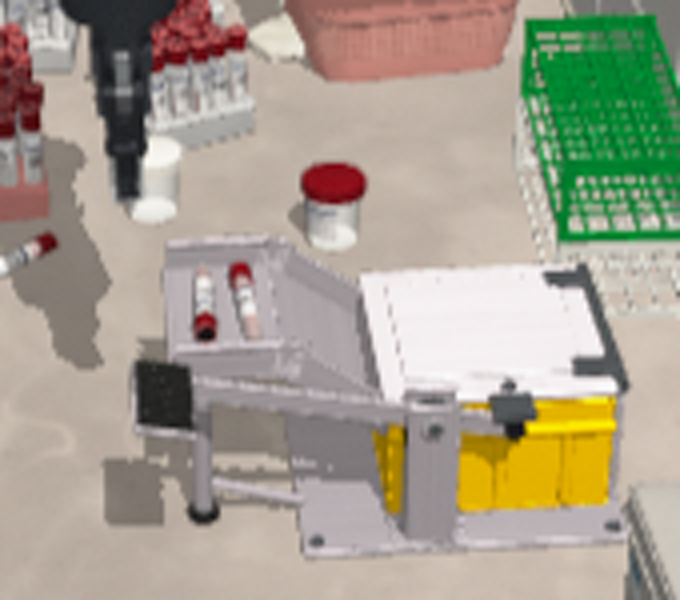

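View pics/wrist1.png

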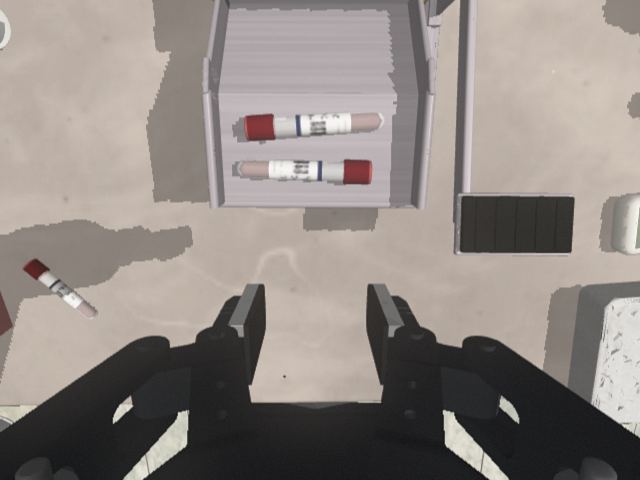

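>>> move_arm(
  fingers=[0, 0, 0, 0, 0, 0],
  offset=[
    [2, -5, 10],
    [3, -4, 20],
    [0, 0, 25],
    [0, 0, 20],
    [0, 0, 10],
    [0, 0, 5],
  ],
  angular=[
    [0, 0, 0],
    [0, 0, 0],
    [0, 0, 0],
    [0, 0, 0],
    [0, 0, 0],
    [0, 0, 0],
  ],
)

```text
time: 2.93
eef_pos: [529.1, -44.1, 139.3]
tool_rot: [-0.0, 1.0, -0.012, -0.002]
wrist_force: [-1.0, 0.3, 0.4]
grip_width: 0.498
```

Run:
```python
from h import *
rep([-155,8,129])
p=manip.state()["eef_pos"]
f=manip.grab_frame("side");im=cv2.resize(f["frame"][200:300,280:430],None,fx=5,fy=5,interpolation=cv2.INTER_CUBIC)
for dy in(-25,25):
  q=(proj(f,np.array(p)+[0,dy,0])-[280,200]+.4)*5;print(dy,q);cv2.circle(im,tuple(int(a) for a in q),2,(0,255,0),-1)
cv2.imwrite("pics/side2z.png",im)
f=manip.grab_frame("wrist");cv2.imwrite("pics/wrist2.png",f["frame"])
```

```text
t 2.9333 box [-161.2    3.6  139.3] w [529.1 -44.1 139.3] x [ 1.    -0.023 -0.004] z [-0.004  0.001 -1.   ] F [-1.   0.3  0.4] g 0.498 dqmax 0.12
tool d [ 6.2 -4.4 10.2]
-25 [ 71.13884075 251.28775069]
25 [ 66.41417706 201.70051111]
```

View pics/side2z.png

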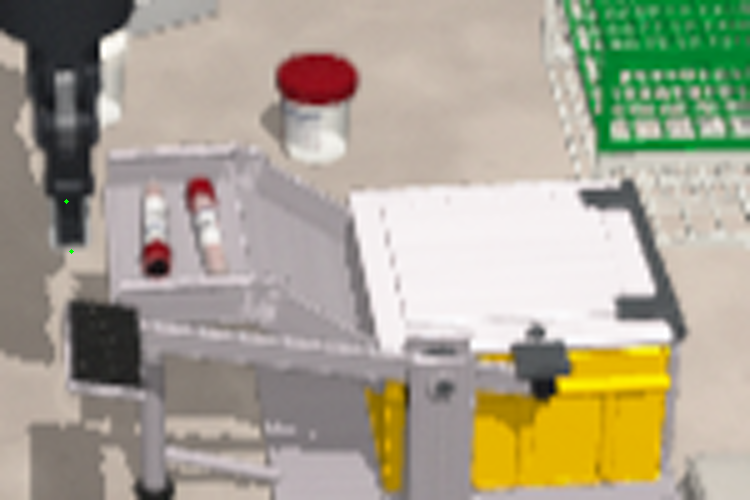

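View pics/wrist2.png

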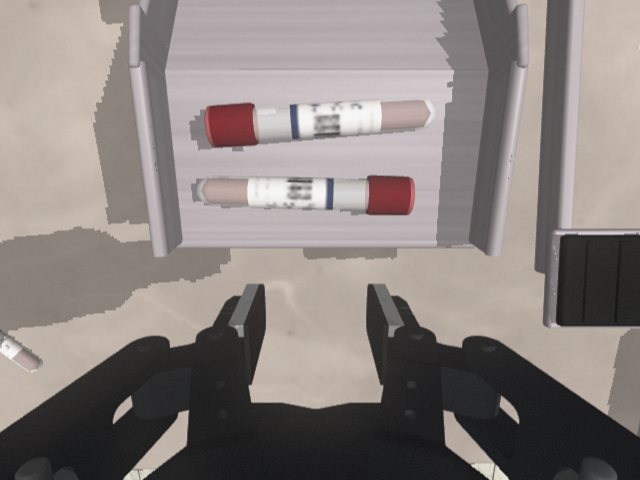

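>>> move_arm(
  fingers=[0, 0, 0, 0, 0],
  offset=[
    [0, -4, 6],
    [0, 0, 6],
    [4, 0, 0],
    [4, 0, 0],
    [0, 0, 0],
  ],
  angular=[
    [0, 0, 0],
    [0, 0, 0],
    [0, 0, 0],
    [0, 0, 0],
    [0, 0, 0],
  ],
)

```text
time: 3.45
eef_pos: [541.0, -40.2, 129.9]
tool_rot: [0.0, 1.0, -0.012, 0.001]
wrist_force: [1.1, -0.3, -0.4]
grip_width: 0.495
```

Run:
```python
from h import *
rep([-140,8,127])
f=manip.grab_frame("side");im=cv2.resize(f["frame"][200:300,280:430],None,fx=5,fy=5,interpolation=cv2.INTER_CUBIC)
cv2.imwrite("pics/side3z.png",im)
f=manip.grab_frame("wrist");cv2.imwrite("pics/wrist3.png",f["frame"])
```

```text
t 3.45 box [-149.4    7.8  129.9] w [541.  -40.2 129.9] x [ 1.    -0.023  0.002] z [ 0.002 -0.    -1.   ] F [ 1.1 -0.3 -0.4] g 0.495 dqmax 0.01
tool d [ 9.4 -0.2  2.9]
```

View pics/side3z.png

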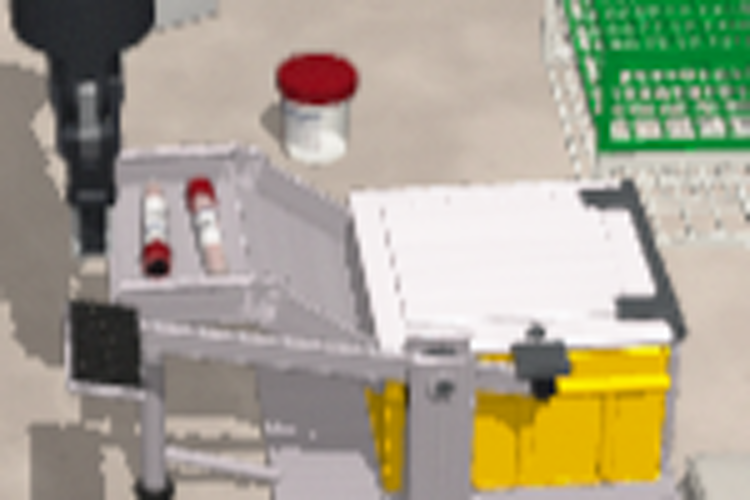

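View pics/wrist3.png

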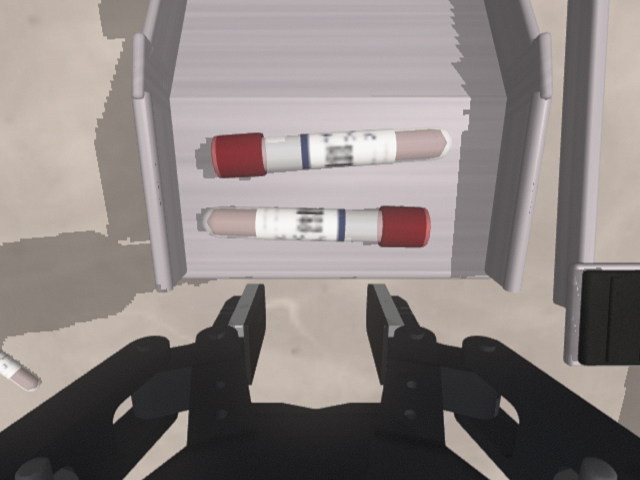

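>>> move_arm(
  fingers=[0, 0, 0, 0, 0, 0, 0, 0, 0, 0],
  offset=[
    [0, 0, 3.5],
    [4, 0, 0],
    [4, 0, 0],
    [3, 0, 0],
    [3, 0, 0],
    [3, 0, 0],
    [3, 0, 0],
    [3, 0, 0],
    [3, 0, 0],
    [0, 0, 0],
  ],
  angular=[
    [0, 0, 0],
    [0, 0, 0],
    [0, 0, 0],
    [0, 0, 0],
    [0, 0, 0],
    [0, 0, 0],
    [0, 0, 0],
    [0, 0, 0],
    [0, 0, 0],
    [0, 0, 0],
  ],
)

```text
time: 4.38
eef_pos: [566.2, -40.7, 125.9]
tool_rot: [0.0, 1.0, -0.012, 0.0]
wrist_force: [0.3, 0.1, -0.5]
grip_width: 0.506
```

Run:
```python
from h import *
rep([-77,8,127])
f=manip.grab_frame("side");im=cv2.resize(f["frame"][200:300,280:430],None,fx=5,fy=5,interpolation=cv2.INTER_CUBIC)
cv2.imwrite("pics/side4z.png",im)
f=manip.grab_frame("wrist");cv2.imwrite("pics/wrist4.png",f["frame"])
```

```text
t 4.3833 box [-124.2    7.8  125.9] w [566.2 -40.7 125.9] x [ 1.    -0.023  0.001] z [ 0.001 -0.    -1.   ] F [ 0.3  0.1 -0.5] g 0.506 dqmax 0.01
tool d [47.2 -0.2 -1.1]
```

View pics/side4z.png

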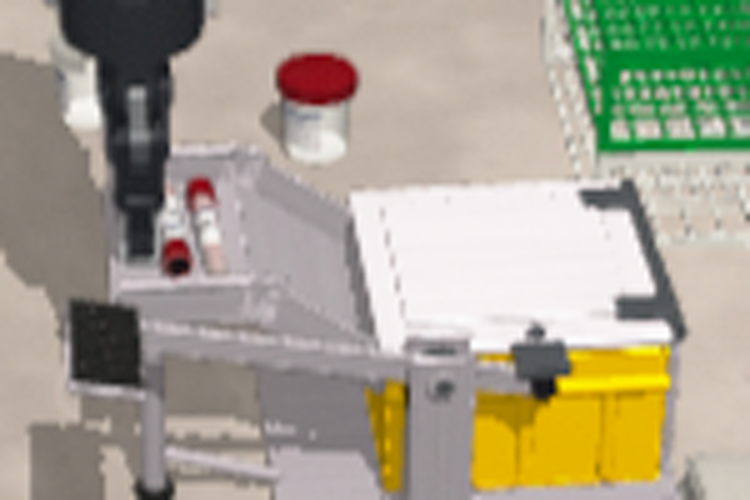

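View pics/wrist4.png

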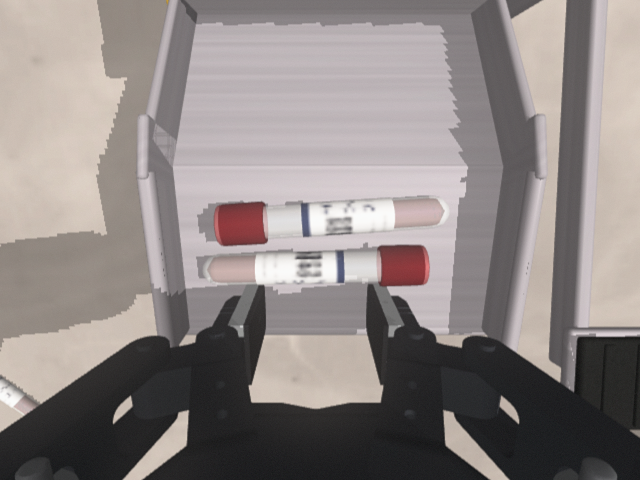

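>>> move_arm(
  fingers=[0, 0, 0, 0, 0, 0, 0, 0, 0, 0],
  offset=[
    [3, 0, 0],
    [3, 0, 0],
    [3, 0, 0],
    [3, 0, 0],
    [3, 0, 0],
    [3, 0, 0],
    [3, 0, 0],
    [3, 0, 0],
    [0, 0, 0],
    [0, 0, 0],
  ],
  angular=[
    [0, 0, 0],
    [0, 0, 0],
    [0, 0, 0],
    [0, 0, 0],
    [0, 0, 0],
    [0, 0, 0],
    [0, 0, 0],
    [0, 0, 0],
    [0, 0, 0],
    [0, 0, 0],
  ],
)

```text
time: 5.32
eef_pos: [589.6, -41.2, 125.8]
tool_rot: [-0.0, 1.0, -0.012, 0.0]
wrist_force: [-1.2, 0.1, 0.5]
grip_width: 0.501
```

Run:
```python
from h import *
rep([-77,8,127])
f=manip.grab_frame("side");im=cv2.resize(f["frame"][200:300,280:430],None,fx=5,fy=5,interpolation=cv2.INTER_CUBIC)
cv2.imwrite("pics/side5z.png",im)
f=manip.grab_frame("wrist");cv2.imwrite("pics/wrist5.png",f["frame"])
```

```text
t 5.3167 box [-100.8    7.9  125.8] w [589.6 -41.2 125.8] x [ 1.    -0.023  0.   ] z [ 0.  0. -1.] F [-1.2  0.1  0.5] g 0.501 dqmax 0.01
tool d [23.8 -0.2 -1.2]
```

View pics/wrist5.png

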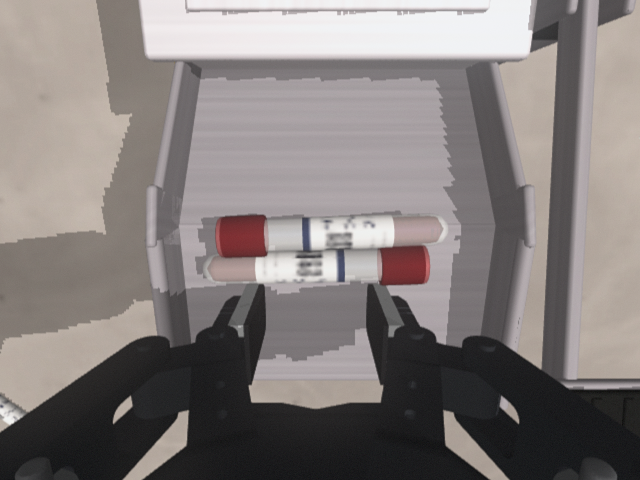

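Both tubes lie side by side at rows 232 and 266, and tube 1 is right on the ledge edge (row ~228). I'll keep pushing.

>>> move_arm(
  fingers=[0, 0, 0, 0, 0, 0, 0, 0, 0, 0],
  offset=[
    [3, 0, 0],
    [3, 0, 0],
    [3, 0, 0],
    [3, 0, 0],
    [3, 0, 0],
    [3, 0, 0],
    [3, 0, 0],
    [3, 0, 0],
    [0, 0, 0],
    [0, 0, 0],
  ],
  angular=[
    [0, 0, 0],
    [0, 0, 0],
    [0, 0, 0],
    [0, 0, 0],
    [0, 0, 0],
    [0, 0, 0],
    [0, 0, 0],
    [0, 0, 0],
    [0, 0, 0],
    [0, 0, 0],
  ],
)

```text
time: 6.25
eef_pos: [613.5, -41.7, 125.8]
tool_rot: [-0.0, 1.0, -0.012, -0.0]
wrist_force: [0.5, -0.4, 0.3]
grip_width: 0.501
```

Run:
```python
from h import *
rep([-77,8,127])
f=manip.grab_frame("side");im=cv2.resize(f["frame"][200:300,280:430],None,fx=5,fy=5,interpolation=cv2.INTER_CUBIC)
cv2.imwrite("pics/side6z.png",im)
f=manip.grab_frame("wrist");cv2.imwrite("pics/wrist6.png",f["frame"])
```

```text
t 6.25 box [-76.9   7.9 125.8] w [613.5 -41.7 125.8] x [ 1.    -0.023 -0.   ] z [-0.  0. -1.] F [ 0.5 -0.4  0.3] g 0.501 dqmax 0.01
tool d [-0.1 -0.1 -1.2]
```

View pics/wrist6.png

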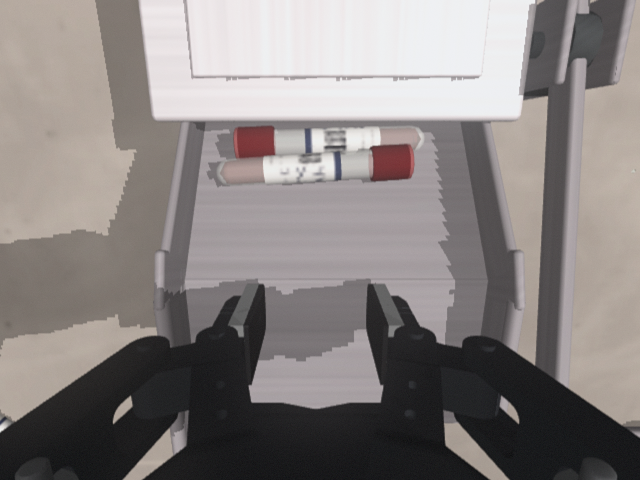

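Wrist view: both tubes are off the ledge and resting on the chute against the skirt (rows 140 and 165). Next I'll lift, shut the fingers and go over the paddle.

>>> move_arm(
  fingers=[0, 0, 0, 1, 1, 1, 1, 1, 1, 1],
  offset=[
    [0, 0, -10],
    [-4, 0, -20],
    [-10, 0, -25],
    [-10, 12, -20],
    [-12, 20, 0],
    [-12, 26, 0],
    [-12, 26, 0],
    [-8, 26, 0],
    [-3, 18, 0],
    [0, 8, 0],
  ],
  angular=[
    [0, 0, 0],
    [0, 0, 0],
    [0, 0, 0],
    [0, 0, 0],
    [0, 0, 0],
    [0, 0, 0],
    [0, 0, 0],
    [0, 0, 0],
    [0, 0, 0],
    [0, 0, 0],
  ],
)

```text
time: 7.18
eef_pos: [538.5, -178.3, 201.8]
tool_rot: [0.001, 1.0, -0.013, 0.0]
wrist_force: [0.6, -0.1, -0.1]
grip_width: -0.0
```

>>> move_arm(
  fingers=[1, 1],
  offset=[
    [0, 0, 0],
    [0, 0, 0],
  ],
  angular=[
    [0, 0, 0],
    [0, 0, 0],
  ],
)

```text
time: 7.35
eef_pos: [539.5, -175.8, 201.2]
tool_rot: [-0.0, 1.0, -0.012, 0.0]
wrist_force: [0.4, 0.6, 0.0]
grip_width: -0.003
```

Run:
```python
from h import *
rep([-148,-128,160])
f=manip.grab_frame("side");im=cv2.resize(f["frame"][200:300,280:430],None,fx=5,fy=5,interpolation=cv2.INTER_CUBIC)
cv2.imwrite("pics/side7z.png",im)
f=manip.grab_frame("wrist");cv2.imwrite("pics/wrist7.png",f["frame"])
```

```text
t 7.35 box [-147.8 -127.8  201.2] w [ 539.5 -175.8  201.2] x [ 1.    -0.024  0.001] z [ 0.001  0.001 -1.   ] F [0.4 0.6 0. ] g -0.003 dqmax 0.02
tool d [-0.2  0.2 41.2]
```

View pics/wrist7.png

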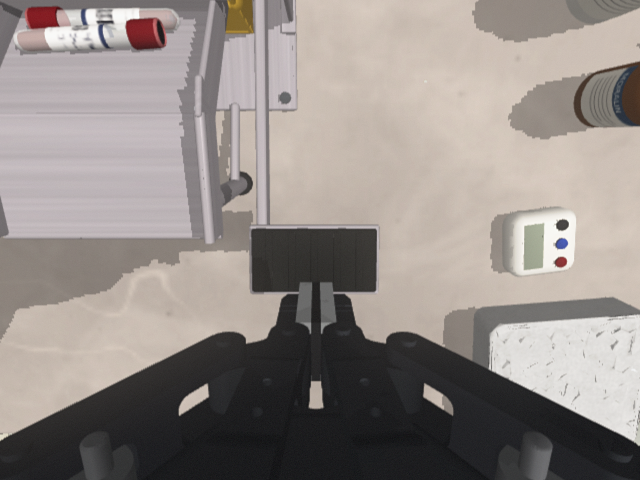

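View pics/side7z.png

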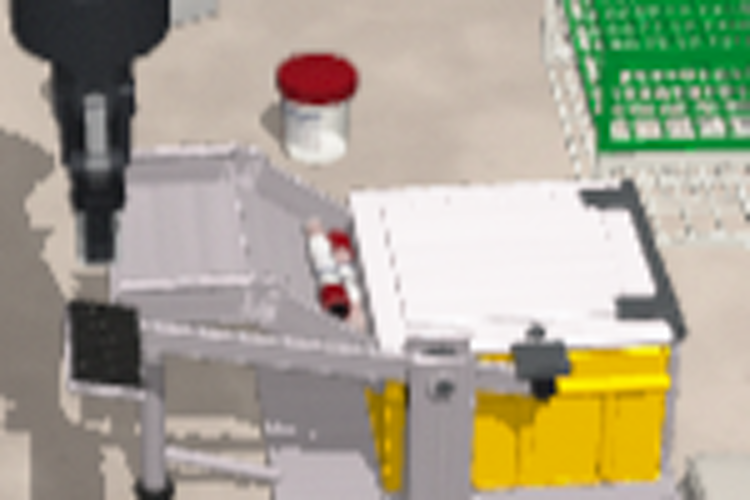

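>>> move_arm(
  fingers=[1, 1, 1, 1, 1, 1, 1, 1, 1, 1],
  offset=[
    [0, 0, 12],
    [0, 0, 14],
    [0, 0, 10],
    [0, 0, 4],
    [0, 0, 3],
    [0, 0, 3],
    [0, 0, 3],
    [-1, 0, 3],
    [-1, 0, 4],
    [-1, 0, 4],
  ],
  angular=[
    [0, 0, 0],
    [0, 0, 0],
    [0, 0, 0],
    [0, 0, 0],
    [0, 0, 0],
    [0, 0, 0],
    [0, 0, 0],
    [0, 0, 0],
    [0, 0, 0],
    [0, 0, 0],
  ],
)

```text
time: 8.28
eef_pos: [536.8, -176.0, 141.1]
tool_rot: [0.0, 1.0, -0.012, 0.001]
wrist_force: [1.0, 2.2, 2.6]
grip_width: 0.001
```

Run:
```python
from h import *
rep([-153,-128,81])
f=manip.grab_frame("side");im=cv2.resize(f["frame"][200:300,280:430],None,fx=5,fy=5,interpolation=cv2.INTER_CUBIC)
cv2.imwrite("pics/side8z.png",im)
```

```text
t 8.2833 box [-150.6 -128.1  141.1] w [ 536.8 -176.   141.1] x [ 1.    -0.023  0.002] z [ 0.002 -0.    -1.   ] F [1.  2.2 2.6] g 0.001 dqmax 0.12
tool d [-2.5 -0.1 60.1]
```

View pics/side8z.png

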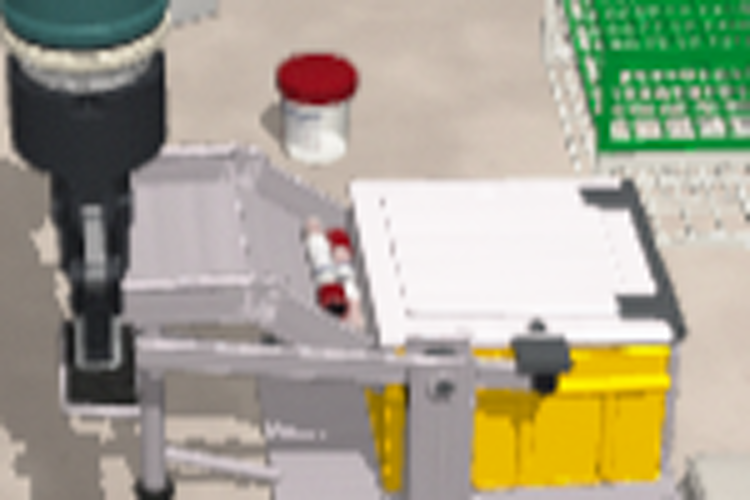

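The lever is moving and the lid is lifting, so I'll keep pressing.

>>> move_arm(
  fingers=[1, 1, 1, 1, 1, 1, 1, 1, 1, 1],
  offset=[
    [-1, 0, 5],
    [-1, 0, 5],
    [-0.5, 0, 5],
    [-0.5, 0, 5],
    [0, 0, 5],
    [0, 0, 5],
    [0, 0, 5],
    [0, 0, 5],
    [0, 0, 5],
    [0, 0, 4],
  ],
  angular=[
    [0, 0, 0],
    [0, 0, 0],
    [0, 0, 0],
    [0, 0, 0],
    [0, 0, 0],
    [0, 0, 0],
    [0, 0, 0],
    [0, 0, 0],
    [0, 0, 0],
    [0, 0, 0],
  ],
)

```text
time: 9.17
eef_pos: [533.0, -176.0, 91.1]
tool_rot: [-0.0, 1.0, -0.012, -0.0]
wrist_force: [-0.0, 0.1, 4.8]
grip_width: 0.002
```

Run:
```python
from h import *
rep([-153,-128,81])
```

```text
t 9.1667 box [-154.4 -128.2   91.1] w [ 533.  -176.    91.1] x [ 1.    -0.023 -0.   ] z [-0.  0. -1.] F [-0.   0.1  4.8] g 0.002 dqmax 0.1
tool d [ 1.4 -0.2 10.1]
```

>>> move_arm(
  fingers=[1, 1, 1, 1],
  offset=[
    [0, 0, 3],
    [0, 0, 2],
    [0, 0, 2],
    [0, 0, 0],
  ],
  angular=[
    [0, 0, 0],
    [0, 0, 0],
    [0, 0, 0],
    [0, 0, 0],
  ],
)

```text
time: 9.5
eef_pos: [533.5, -176.0, 84.6]
tool_rot: [0.0, 1.0, -0.012, 0.0]
wrist_force: [1.0, 0.2, 3.4]
grip_width: 0.0
```

Run:
```python
from h import *
rep([-153,-128,81])
f=manip.grab_frame("side");im=cv2.resize(f["frame"][200:300,280:430],None,fx=5,fy=5,interpolation=cv2.INTER_CUBIC)
cv2.imwrite("pics/side9z.png",im)
```

```text
t 9.5 box [-153.9 -128.1   84.6] w [ 533.5 -176.    84.6] x [ 1.    -0.023  0.   ] z [ 0. -0. -1.] F [1.  0.2 3.4] g 0.0 dqmax 0.01
tool d [ 0.9 -0.1  3.6]
```

View pics/side9z.png

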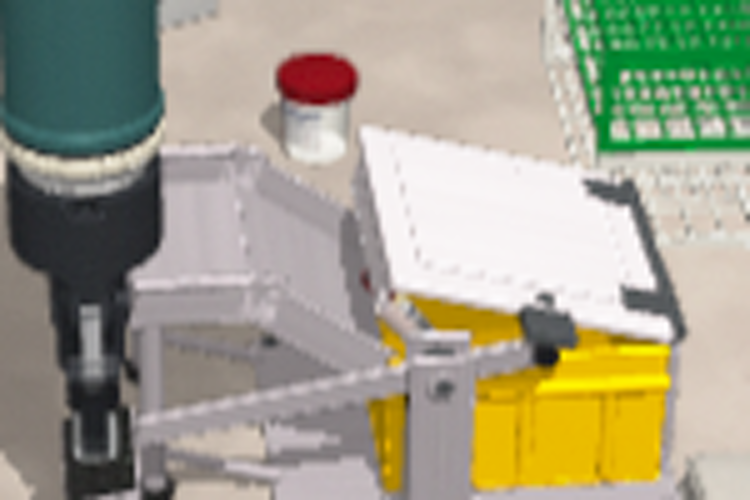

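>>> move_arm(
  fingers=[1, 1, 1, 1],
  offset=[
    [0, 0, 2],
    [0, 0, 1],
    [0, 0, 1],
    [0, 0, 0],
  ],
  angular=[
    [0, 0, 0],
    [0, 0, 0],
    [0, 0, 0],
    [0, 0, 0],
  ],
)

```text
time: 9.88
eef_pos: [533.8, -176.0, 81.6]
tool_rot: [0.0, 1.0, -0.012, 0.001]
wrist_force: [0.1, 0.8, 10.6]
grip_width: 0.003
```

Run:
```python
from h import *
rep([-153,-128,81])
f=manip.grab_frame("side");im=cv2.resize(f["frame"][200:300,280:430],None,fx=5,fy=5,interpolation=cv2.INTER_CUBIC)
cv2.imwrite("pics/side10z.png",im)
f=manip.grab_frame("top");im=cv2.resize(f["frame"][115:275,265:425],None,fx=3.5,fy=3.5,interpolation=cv2.INTER_CUBIC)
cv2.imwrite("pics/top10z.png",im)
```

```text
t 9.8833 box [-153.6 -128.2   81.6] w [ 533.8 -176.    81.6] x [ 1.    -0.023  0.001] z [ 0.001 -0.    -1.   ] F [ 0.1  0.8 10.6] g 0.003 dqmax 0.0
tool d [ 0.6 -0.2  0.6]
```

View pics/side10z.png

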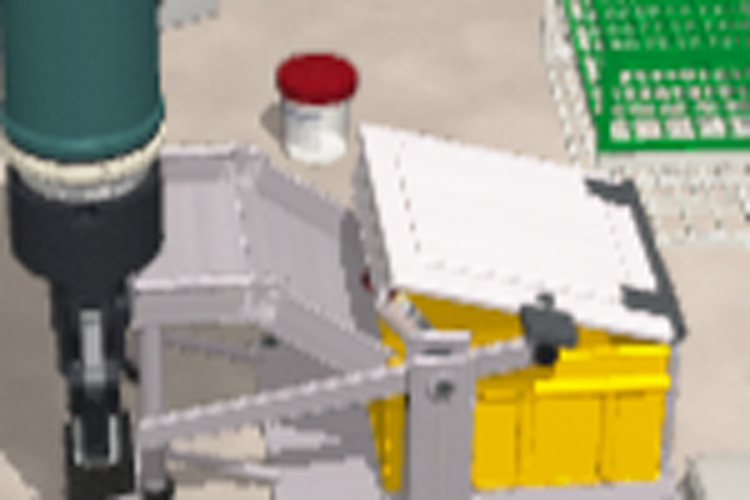

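View pics/top10z.png

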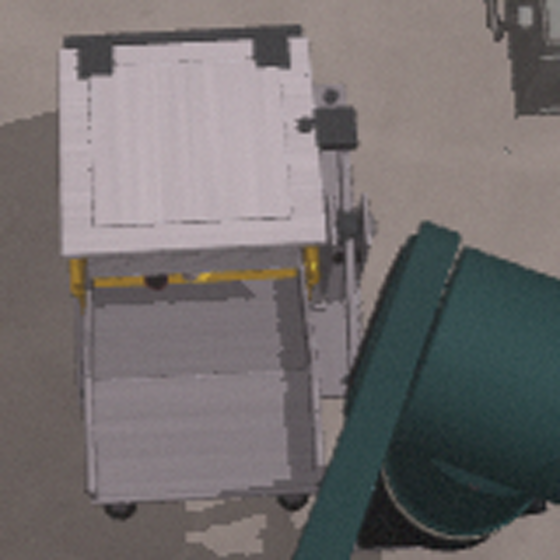

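>>> move_arm(
  fingers=[1, 1, 1, 1, 1, 1],
  offset=[
    [0, 0, 0.5],
    [0, 0, 0],
    [0, 0, 0],
    [0, 0, 0],
    [0, 0, 0],
    [0, 0, 0],
  ],
  angular=[
    [0, 0, 0],
    [0, 0, 0],
    [0, 0, 0],
    [0, 0, 0],
    [0, 0, 0],
    [0, 0, 0],
  ],
)

```text
time: 10.48
eef_pos: [533.8, -176.0, 81.5]
tool_rot: [0.0, 1.0, -0.012, 0.001]
wrist_force: [-1.8, 1.4, 13.3]
grip_width: -0.001
```

Run:
```python
from h import *
rep([-153,-128,81])
f=manip.grab_frame("side");im=cv2.resize(f["frame"][240:300,330:400],None,fx=10,fy=10,interpolation=cv2.INTER_CUBIC)
cv2.imwrite("pics/side11z.png",im)
f=manip.grab_frame("top");im=cv2.resize(f["frame"][175:225,280:360],None,fx=10,fy=10,interpolation=cv2.INTER_CUBIC)
cv2.imwrite("pics/top11z.png",im)
f=manip.grab_frame("wrist");cv2.imwrite("pics/wrist11.png",f["frame"])
```

```text
t 10.4833 box [-153.6 -128.2   81.5] w [ 533.8 -176.    81.5] x [ 1.    -0.023  0.001] z [ 0.001 -0.    -1.   ] F [-1.8  1.4 13.3] g -0.001 dqmax 0.0
tool d [ 0.6 -0.2  0.5]
```

View pics/side11z.png

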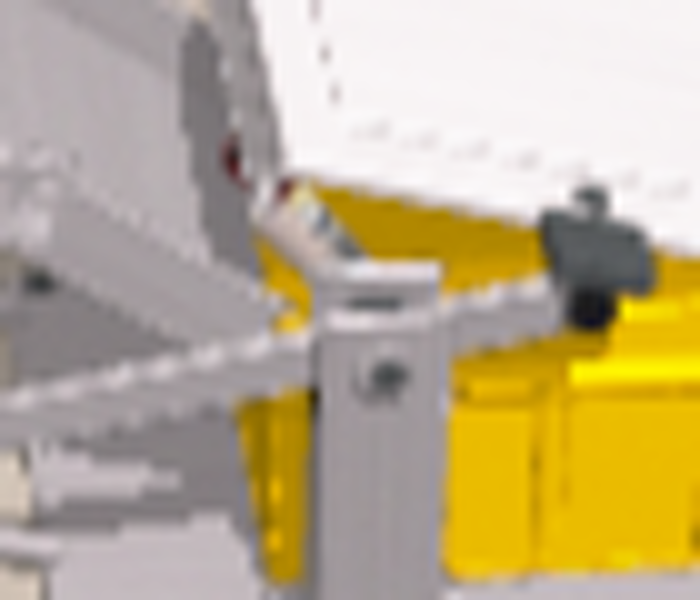

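View pics/top11z.png

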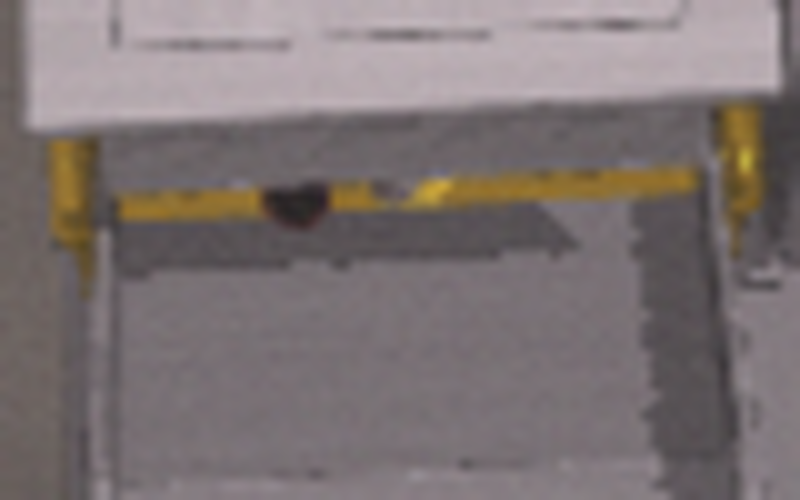

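View pics/wrist11.png

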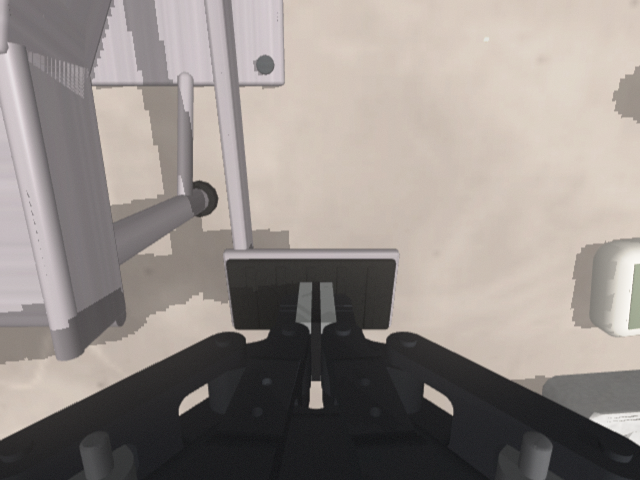

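>>> move_arm(
  fingers=[1, 1, 1, 1, 1, 1, 1, 1, 1, 1],
  offset=[
    [0, 0, 0],
    [0, 0, 0],
    [0, 0, 0],
    [0, 0, 0],
    [0, 0, 0],
    [0, 0, 0],
    [0, 0, 0],
    [0, 0, 0],
    [0, 0, 0],
    [0, 0, 0],
  ],
  angular=[
    [0, 0, 0],
    [0, 0, 0],
    [0, 0, 0],
    [0, 0, 0],
    [0, 0, 0],
    [0, 0, 0],
    [0, 0, 0],
    [0, 0, 0],
    [0, 0, 0],
    [0, 0, 0],
  ],
)

```text
time: 11.47
eef_pos: [533.8, -176.0, 81.5]
tool_rot: [0.0, 1.0, -0.012, 0.001]
wrist_force: [-1.7, 1.3, 13.9]
grip_width: 0.001
```

Run:
```python
from h import *
rep()
g=manip.grab_frame("side");a=cv2.resize(g["frame"][240:280,330:380],None,fx=12,fy=12,interpolation=cv2.INTER_NEAREST)
f=manip.grab_frame("top");b=cv2.resize(f["frame"][180:210,290:340],None,fx=12,fy=12,interpolation=cv2.INTER_NEAREST)
im=np.vstack([a,b])[:, :];im=cv2.resize(im,None,fx=.71,fy=.71);im=cv2.convertScaleAbs(im,alpha=1.5,beta=15);cv2.imwrite("pics/c12.png",im)
def tri(a,b):
    c1,d1=ray(f["K"],f["extrinsics"],*a);c2,d2=ray(g["K"],g["extrinsics"],*b)
    A=np.stack([d1,-d2],1);s=np.linalg.lstsq(A,c2-c1,rcond=None)[0];p,q=c1+d1*s[0],c2+d2*s[1]
    return wb((p+q)/2).round(1),np.linalg.norm(p-q).round(1)
print("cap",tri((310,194.8),(353.2,255.8)))
print("obj2",tri((319.5,193.8),(357.5,260)))
```

```text
t 11.4667 box [-153.5 -128.2   81.5] w [ 533.8 -176.    81.5] x [ 1.    -0.023  0.001] z [ 0.001 -0.    -1.   ] F [-1.7  1.3 13.9] g 0.001 dqmax 0.0
cap (array([ 3.8, 22.4, 82.3]), np.float64(0.2))
obj2 (array([ 9.7,  1.8, 80.3]), np.float64(7.7))
```

View pics/c12.png

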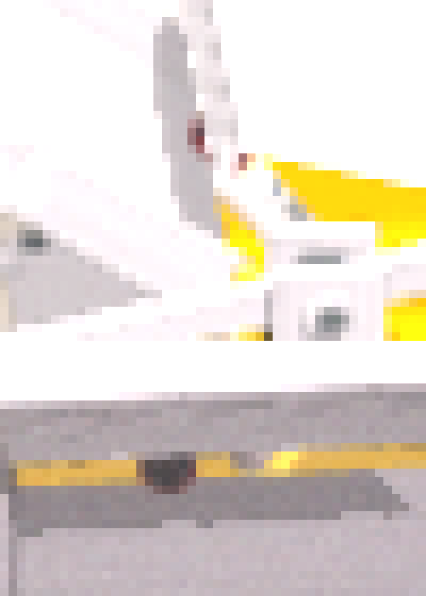

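Run:
```python
from h import *
s=manip.state();print(np.round(s["joints"],2))
f=manip.grab_frame("wrist");E=f["extrinsics"];c=-E[:3,:3].T@E[:3,3]
q=np.array(s["tool_rot"]);R=Ro.from_quat([q[1],q[2],q[3],q[0]]).as_matrix()
print(wb(c),"tool:",R.T@(c-s["eef_pos"]),"fwd",E[2,:3])
# view after yaw a about world z through tcp, and tilt b about image-x axis through tcp
X=bw([4,22,82]);K=f["K"]
for a in(0,.3,.6,.8):
  for b in(-.15,0,.15,.3):
    Rn=R@Ro.from_rotvec([0,0,-a]).as_matrix()@Ro.from_rotvec([0,b,0]).as_matrix()
    t=Rn.T@(X-s["eef_pos"]); # tool coords
    Xw=R@t+s["eef_pos"]; print(a,b,proj(f,Xw).round(),"cam",wb(Rn@(R.T@(c-s["eef_pos"]))+s["eef_pos"]).round())
```

```text
[-0.44  0.48  1.75  0.    0.91  1.15]
[ -86.85208168 -129.12982973  223.23724392] tool: [  66.90566096    0.94557091 -141.64507742] fwd [-0.26937478  0.00677664 -0.96301158]
0 -0.15 [-300. -240.] cam [ -66. -129.  212.]
0 0 [-178. -172.] cam [ -87. -129.  223.]
0 0.15 [ -93. -114.] cam [-109. -129.  232.]
0 0.3 [-32. -65.] cam [-132. -129.  237.]
0.3 -0.15 [-166. -507.] cam [ -70. -103.  212.]
0.3 0 [ -36. -342.] cam [ -90. -109.  223.]
0.3 0.15 [  41. -231.] cam [-111. -116.  232.]
0.3 0.3 [  92. -148.] cam [-132. -123.  237.]
0.6 -0.15 [ 116. -702.] cam [-81. -80. 212.]
0.6 0 [ 179. -448.] cam [-98. -91. 223.]
0.6 0.15 [ 213. -297.] cam [-116. -104.  232.]
0.6 0.3 [ 234. -193.] cam [-135. -116.  237.]
0.8 -0.15 [ 357. -733.] cam [-92. -66. 212.]
0.8 0 [ 344. -464.] cam [-106.  -81.  223.]
0.8 0.15 [ 337. -306.] cam [-122.  -97.  232.]
0.8 0.3 [ 333. -199.] cam [-138. -113.  237.]
```

The lever is at its stop: force rose from about 4 to 14 N. Both tubes have dropped, but one stands leaning inside the bin with its cap at about (4, 22, 82), just above the front wall. It hasn't moved for 2 s. I'll lower the lid slowly and check whether it clears, or nudges, that cap.

>>> move_arm(
  fingers=[1, 1, 1, 1, 1, 1, 1, 1, 1, 1],
  offset=[
    [0, 0, -2],
    [0, 0, -2],
    [0, 0, -2],
    [0, 0, -2],
    [0, 0, -2],
    [0, 0, -2],
    [0, 0, -3],
    [0, 0, -3],
    [0, 0, -3],
    [0, 0, -3],
  ],
  angular=[
    [0, 0, 0],
    [0, 0, 0],
    [0, 0, 0],
    [0, 0, 0],
    [0, 0, 0],
    [0, 0, 0],
    [0, 0, 0],
    [0, 0, 0],
    [0, 0, 0],
    [0, 0, 0],
  ],
)

```text
time: 12.45
eef_pos: [532.8, -175.8, 104.5]
tool_rot: [-0.0, 1.0, -0.012, -0.0]
wrist_force: [-2.3, -0.2, 2.7]
grip_width: -0.006
```

>>> move_arm(
  fingers=[1, 1, 1, 1, 1, 1, 1, 1],
  offset=[
    [0, 0, -3],
    [0, 0, -3],
    [0, 0, -3],
    [0, 0, -2],
    [0, 0, -2],
    [0, 0, -2],
    [0, 0, 0],
    [0, 0, 0],
  ],
  angular=[
    [0, 0, 0],
    [0, 0, 0],
    [0, 0, 0],
    [0, 0, 0],
    [0, 0, 0],
    [0, 0, 0],
    [0, 0, 0],
    [0, 0, 0],
  ],
)

```text
time: 13.12
eef_pos: [533.7, -175.9, 119.5]
tool_rot: [-0.0, 1.0, -0.012, 0.0]
wrist_force: [-0.0, 1.0, 2.6]
grip_width: 0.002
```

```bash
cat > look.py <<'E'
from h import *
import sys
n=sys.argv[1];rep()
g=manip.grab_frame("side");a=cv2.resize(g["frame"][225:285,320:400],None,fx=8,fy=8,interpolation=cv2.INTER_CUBIC)
f=manip.grab_frame("top");b=cv2.resize(f["frame"][175:215,280:360],None,fx=8,fy=8,interpolation=cv2.INTER_CUBIC)
b=cv2.convertScaleAbs(b,alpha=1.5,beta=10)
im=cv2.resize(np.vstack([a,b]),None,fx=.74,fy=.74);cv2.imwrite(f"pics/{n}.png",im)
E
python3 look.py c13
```

```text
t 13.1167 box [-153.7 -128.   119.5] w [ 533.7 -175.9  119.5] x [ 1.    -0.023  0.001] z [ 0.001  0.    -1.   ] F [-0.   1.   2.6] g 0.002 dqmax 0.01
```

View pics/c13.png

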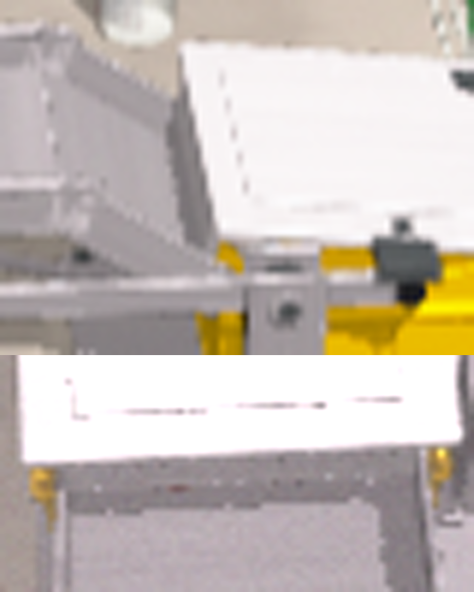

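>>> move_arm(
  fingers=[1, 1, 1, 1, 1, 1, 1, 1, 1, 1],
  offset=[
    [0, 0, -2],
    [0, 0, -2],
    [0.5, 0, -2],
    [0.5, 0, -2],
    [0.5, 0, -2],
    [0.5, 0, -2],
    [0.5, 0, -1.5],
    [0.5, 0, -1.5],
    [0, 0, 0],
    [0, 0, 0],
  ],
  angular=[
    [0, 0, 0],
    [0, 0, 0],
    [0, 0, 0],
    [0, 0, 0],
    [0, 0, 0],
    [0, 0, 0],
    [0, 0, 0],
    [0, 0, 0],
    [0, 0, 0],
    [0, 0, 0],
  ],
)

```text
time: 14.05
eef_pos: [535.7, -176.0, 134.2]
tool_rot: [-0.0, 1.0, -0.012, -0.001]
wrist_force: [-2.3, -0.8, 4.0]
grip_width: 0.001
```

```bash
python3 look.py c14
```

```text
t 14.05 box [-151.7 -128.1  134.2] w [ 535.7 -176.   134.2] x [ 1.    -0.023 -0.001] z [-0.001  0.    -1.   ] F [-2.3 -0.8  4. ] g 0.001 dqmax 0.0
```

View pics/c14.png

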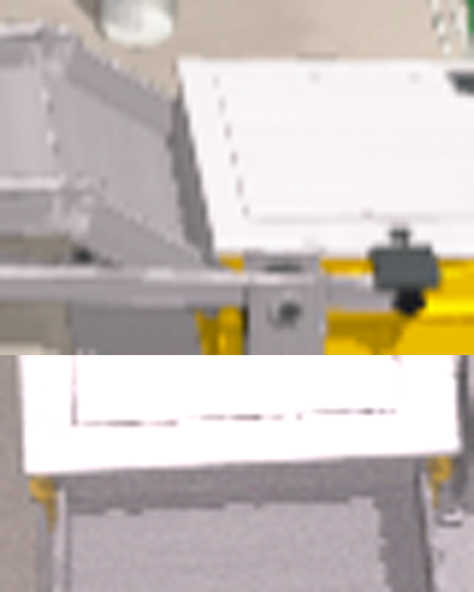

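>>> move_arm(
  fingers=[1, 1, 1, 1, 1, 1, 1],
  offset=[
    [0.5, 0, -1.5],
    [0.5, 0, -1.5],
    [0, 0, -1.5],
    [0.5, 0, -1.5],
    [0, 0, -1],
    [0, 0, 0],
    [0, 0, 0],
  ],
  angular=[
    [0, 0, 0],
    [0, 0, 0],
    [0, 0, 0],
    [0, 0, 0],
    [0, 0, 0],
    [0, 0, 0],
    [0, 0, 0],
  ],
)

```text
time: 14.73
eef_pos: [538.1, -176.0, 141.5]
tool_rot: [0.0, 1.0, -0.012, 0.0]
wrist_force: [-0.0, 1.1, 3.4]
grip_width: 0.003
```

```bash
python3 look.py c15
```

```text
t 14.7333 box [-149.3 -128.1  141.5] w [ 538.1 -176.   141.5] x [ 1.    -0.023  0.001] z [ 0.001 -0.    -1.   ] F [-0.   1.1  3.4] g 0.003 dqmax 0.0
```

View pics/c15.png

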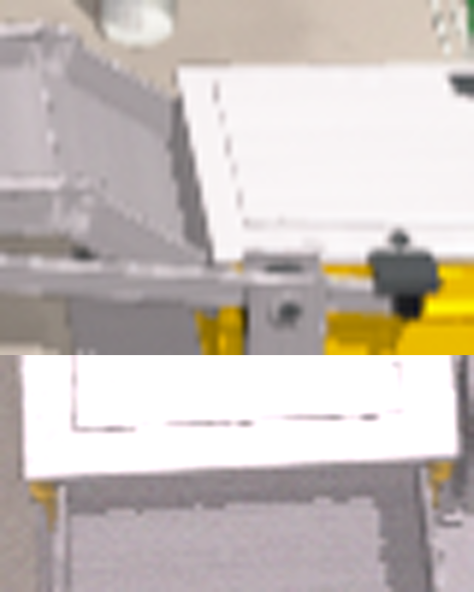

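>>> move_arm(
  fingers=[1, 1, 1, 1, 1, 1, 1],
  offset=[
    [0.5, 0, -1],
    [0, 0, -1],
    [0, 0, -1],
    [0, 0, -1],
    [0, 0, -1],
    [0, 0, 0],
    [0, 0, 0],
  ],
  angular=[
    [0, 0, 0],
    [0, 0, 0],
    [0, 0, 0],
    [0, 0, 0],
    [0, 0, 0],
    [0, 0, 0],
    [0, 0, 0],
  ],
)

```text
time: 15.42
eef_pos: [539.1, -176.1, 146.6]
tool_rot: [0.0, 1.0, -0.012, 0.001]
wrist_force: [3.6, 1.3, 3.2]
grip_width: -0.0
```

```bash
python3 look.py c16
```

```text
t 15.4167 box [-148.3 -128.2  146.6] w [ 539.1 -176.1  146.6] x [ 1.    -0.023  0.002] z [ 0.002 -0.    -1.   ] F [3.6 1.3 3.2] g -0.0 dqmax 0.0
```

View pics/c16.png

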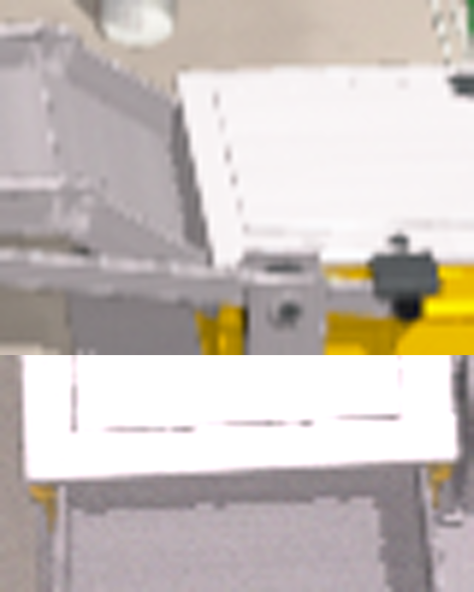

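>>> move_arm(
  fingers=[1, 1, 1, 1, 1, 1, 1, 1],
  offset=[
    [0, 0, -1],
    [0, 0, -1],
    [0, 0, -1],
    [0, 0, -1],
    [0, 0, -1],
    [0, 0, -1],
    [0, 0, 0],
    [0, 0, 0],
  ],
  angular=[
    [0, 0, 0],
    [0, 0, 0],
    [0, 0, 0],
    [0, 0, 0],
    [0, 0, 0],
    [0, 0, 0],
    [0, 0, 0],
    [0, 0, 0],
  ],
)

```text
time: 16.18
eef_pos: [538.2, -176.1, 152.4]
tool_rot: [0.0, 1.0, -0.012, -0.0]
wrist_force: [2.2, -0.3, 2.4]
grip_width: -0.004
```

```bash
python3 look.py c17
python3 - <<'E'
import cv2,numpy as np
from h import *
def cap(im,u0,v0,w,h): return im[v0:v0+h,u0:u0+w]
g=manip.grab_frame("side")["frame"];a=cv2.imread("pics/side0.png")
im=np.vstack([cv2.resize(x[225:300,290:410],None,fx=4,fy=4,interpolation=cv2.INTER_NEAREST) for x in(a,g)])
cv2.imwrite("pics/cmp17.png",im)
for n in("top","side"):
  d=cv2.absdiff(manip.grab_frame(n)["frame"],cv2.imread(f"pics/{n}0.png")).max(2)
  cv2.imwrite(f"pics/diff17{n}.png",cv2.convertScaleAbs(cv2.resize(d[100:300,250:450],None,fx=3,fy=3,interpolation=cv2.INTER_NEAREST),alpha=3))
E
```

```text
t 16.1833 box [-149.2 -128.2  152.4] w [ 538.2 -176.1  152.4] x [ 1.    -0.023 -0.   ] z [-0. -0. -1.] F [ 2.2 -0.3  2.4] g -0.004 dqmax 0.0
```

View pics/cmp17.png

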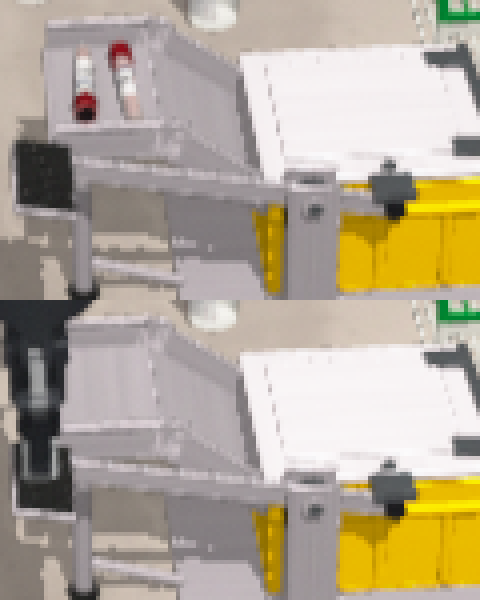

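View pics/diff17side.png

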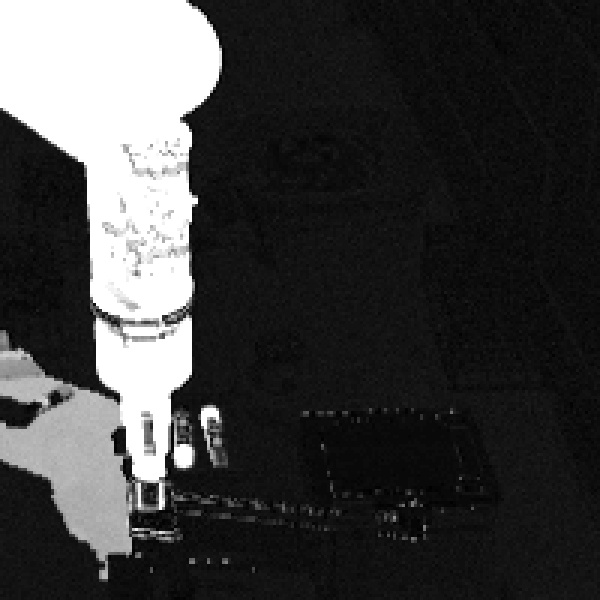

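>>> move_arm(
  fingers=[1, 1, 1, 1, 1, 1, 1, 1],
  offset=[
    [0, 0, -0.7],
    [0, 0, -0.7],
    [0, 0, -0.7],
    [0, 0, -0.7],
    [0, 0, -0.7],
    [0, 0, -0.7],
    [0, 0, 0],
    [0, 0, 0],
  ],
  angular=[
    [0, 0, 0],
    [0, 0, 0],
    [0, 0, 0],
    [0, 0, 0],
    [0, 0, 0],
    [0, 0, 0],
    [0, 0, 0],
    [0, 0, 0],
  ],
)

```text
time: 17.1
eef_pos: [538.1, -176.0, 156.4]
tool_rot: [-0.0, 1.0, -0.012, -0.0]
wrist_force: [-0.0, 1.3, 0.1]
grip_width: 0.0
```

```bash
cat > diff.py <<'E'
from h import *
import sys
rep();o=[]
for n in("top","side"):
  d=cv2.absdiff(manip.grab_frame(n)["frame"],cv2.imread(f"pics/{n}0.png")).max(2)
  o.append(cv2.convertScaleAbs(cv2.resize(d[100:300,250:450],None,fx=2,fy=2,interpolation=cv2.INTER_NEAREST),alpha=3))
cv2.imwrite(f"pics/{sys.argv[1]}.png",np.hstack(o))
E
python3 diff.py d18
```

```text
t 17.1 box [-149.3 -128.   156.4] w [ 538.1 -176.   156.4] x [ 1.    -0.023 -0.   ] z [-0.  0. -1.] F [-0.   1.3  0.1] g 0.0 dqmax 0.0
```

View pics/d18.png

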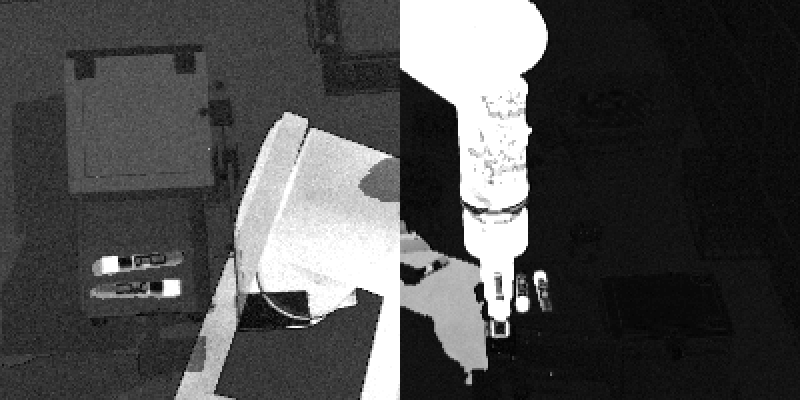

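Force is 0 and the lid's edges match the first picture, so it is fully shut. I'll lift clear and look at the chute foot with the wrist camera.

>>> move_arm(
  fingers=[1, 1, 1, 1, 1, 1, 1, 1, 1, 1],
  offset=[
    [0, 0, -2],
    [0, 0, -6],
    [0, 0, -15],
    [0, 0, -20],
    [0, 0, -20],
    [0, -15, -20],
    [0, -20, -10],
    [0, -25, 0],
    [0, -15, 0],
    [0, 0, 0],
  ],
  angular=[
    [0, 0, 0],
    [0, 0, 0],
    [0, 0, 0],
    [0, 0, 0],
    [0, 0, 0],
    [0, 0, 0],
    [0, 0, 0],
    [0, 0, 0],
    [0, 0, 0],
    [0, 0, 0],
  ],
)

```text
time: 18.03
eef_pos: [539.9, -98.4, 250.5]
tool_rot: [-0.001, 1.0, -0.011, 0.0]
wrist_force: [0.0, 0.1, 0.6]
grip_width: -0.002
```

```bash
python3 diff.py d19
python3 - <<'E'
from h import *
cv2.imwrite("pics/wrist19.png",manip.grab_frame("wrist")["frame"])
f=manip.grab_frame("top")["frame"];cv2.imwrite("pics/top19.png",f)
E
```

```text
t 18.0333 box [-149.2  -50.5  250.5] w [539.9 -98.4 250.5] x [ 1.    -0.021  0.001] z [ 0.001  0.001 -1.   ] F [0.  0.1 0.6] g -0.002 dqmax 0.05
```

View pics/wrist19.png

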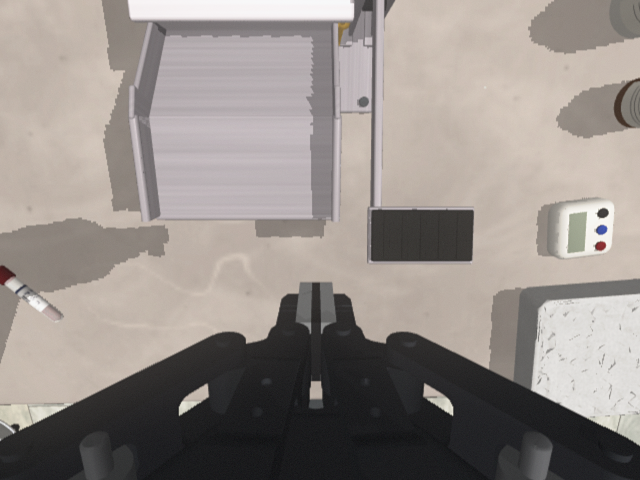

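View pics/d19.png

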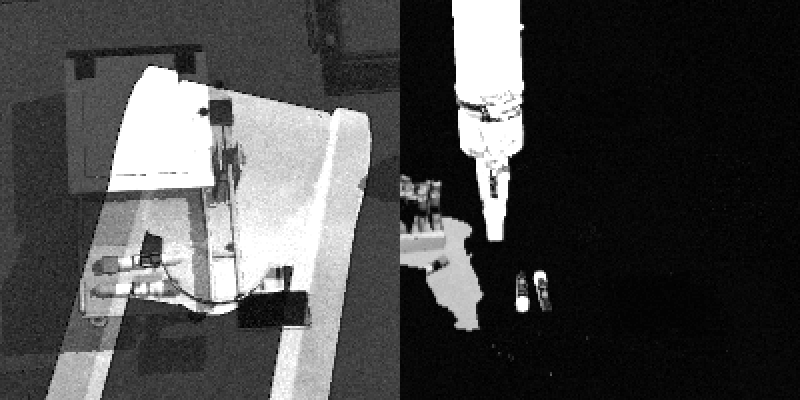

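The ledge and chute are empty, the lid is shut as at the start, the paddle is back up and the arm is clear. I'll hand in now.

>>> move_arm(
  fingers=[1, 1, 1, 1],
  offset=[
    [0, 0, 0],
    [0, 0, 0],
    [0, 0, 0],
    [0, 0, 0],
  ],
  angular=[
    [0, 0, 0],
    [0, 0, 0],
    [0, 0, 0],
    [0, 0, 0],
  ],
)

```text
time: 18.57
eef_pos: [540.0, -101.5, 249.4]
tool_rot: [-0.0, 1.0, -0.012, -0.0]
wrist_force: [0.1, 1.0, 0.9]
grip_width: -0.002
```

```bash
python3 -c "
from h import *
rep();print(manip.hand_in())"
```

```text
t 18.5667 box [-149.1  -53.6  249.4] w [ 540.  -101.5  249.4] x [ 1.    -0.024 -0.   ] z [-0.  0. -1.] F [0.1 1.  0.9] g -0.002 dqmax 0.0
the job is handed in; nothing more can be done
None
```

The job is handed in at 18.6 s: both tubes went into the bin, but I could not see how one of them lies now that the lid is shut.

- **What I did:** I pushed both tubes over the ledge's far edge with half-open fingertips, and they slid down against the shut lid. I then pressed the paddle to its stop (force rose from about 4 to 14 N), held it about 2 s and let it rise over about 5.5 s until the force was zero. Then I moved clear.
- **Last checks:** The ledge and chute are empty. The lid and paddle match the first side picture, and the bench objects in that view had not moved. The robot is touching nothing.
- **Unresolved:** While the lid was up, one tube stood leaning in the bin with its cap about 12 mm above the front wall's top, and it did not move during the hold. The lid then shut fully with no sign of jamming and nothing shows outside, so I take that tube to be inside. It may still be leaning rather than lying flat.

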